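# Load the sample vial and snap the transit cover shut

### The arm

A 6-joint arm with a two-finger parallel gripper is mounted at the origin on the work surface; the furniture and walls round the work are solid. World frame = base frame: x ahead of the robot, y to its left, z up, the work surface at z = 0. Lengths are in m, angles in rad, forces in N, time in s.
With the tool pointing down it reaches from about 0.3 to 0.875 m from the base axis. Payload 6.4 kg.
Tool frame: the origin (TCP) lies midway between the tips of the shut fingers; the grasp point (between the pads) lies ctrl.grip_depth behind it (ctrl.grip_depth is the distance from the TCP to the grasp point, in m); x points along the fingers, y is the direction in which the jaws open and shut, and the axes are right-handed (so a half turn about x gives the same grasp; the last joint's range is limited). The gripper opens to 85 mm and grips with 20 to 120 N. Pads are 22 mm wide; open, the fingers measure 114 mm over their backs; the gripper's body (76 mm by 85 mm) begins 54 mm behind the grasp point. The pads swing forward as they close: fully open they stand 13 mm farther back than shut.
Start: joints at [1.046, 0.181, 1.607, -0, 1.354, -0.206], TCP at [0.18, 0.546, 0.231] pointing down, gripper open.
Joint ranges: [-2.99, 2.99], [-0.89, 2.07], [0.3, 2.58], [-1.14, 4.28], [0, 2.63], [-3.12, 3.12]. Speed limits (rad/s): [2.57, 2.57, 3.01, 3.14, 3.14, 3.14].

### API

Orientations are given as a unit quaternion [w, x, y, z].
In Python, from bench import ctrl gives the robot as it stands.
- The arm moves only by the shell command python3 -m creep 'ROWS'. ROWS is text: rows parted by semicolons, each of 7 numbers parted by spaces: the opening, from 0 (shut) to 1 (fully open), then the shift along the tool's x, y, z in cm, then the turn, a rotation vector about the tool's x, y, z in rad. In form: claw x y z ax ay az; .... A call has 1 to 10 rows; each row shifts and turns the pose as measured when the row begins, along the tool's axes as they then stand; what a row does not reach is not made up. A row lasts 1/8 s, in which the tool goes at most 62.5 mm and 10.7 degrees, less where a joint would pass 70% of its speed; a pose out of reach is approached as far as the arm can. A call with a gripper value outside its range is refused whole. The fingers move at their own pace and stop on an object; the grip force is fixed at half the most. Time passes only in rows, so rows that do not move let the fingers close. It gives the time, the measured TCP pose, the force and the opening at its end, in the units of the state.
- ctrl.get_obs(): the state, without advancing time (a new reading comes with each control period).
- ctrl.camera(name): name is "side" or "top" or "wrist"; returns (picture, depth): 384x512x3 uint8, blue, green, red; 384x512 float32, m along the optical axis (not along the pixel's ray), 0 where there is no reading.
- ctrl.calibration(name): a dict with "mtx" (3x3 intrinsics, pixels), "R" (3x3) and "t" (3): a world point X has camera coordinates R X + t; the wrist camera has in their place "tool_from_camera" (4x4, takes a point from camera to tool coordinates, whose origin is the TCP and whose axes are the tool frame's). Camera axes: x right, y down, z forward; pixel columns grow to the right and rows downward; lengths in m; the calibration is good to about 2 mm. A picture is of the moment at which its call begins: read the wrist's pose just before it. calibration takes no time and is no camera call.
- ctrl.hand_in(): hands the job in, once; it reports no verdict.
Trained networks look in the newest picture that a camera, given by its name, has taken for a name from the list of things; names that differ only in an ending like _2 or _b are one class to them, and where a whole thing is asked for, a point or a joint stands for the part that bears it (a point fixed in the world has none). Each returns a list of dicts, best first, with "confidence" (0 to 1); they miss things now and then, are a little off and sometimes report something else, mostly with a low value. They report only what shows in the picture. A call takes as long as a camera call. They do not tell look-alikes from the thing itself.
- ctrl.find_in(query, camera): "rect" ([left, top, right, bottom] in pixels, round what is visible of it).
The state is a dict: "time_s": time; "q": joint angles; "dq": joint speeds; "joint_efforts": joint torques, N m; "eef_pos": TCP position; "eef_rot": TCP orientation; "wrist_force": force on the tool from outside, world axes, zero at the start; "torque": the same for the moment, N m; "opening": opening from 0.0 (shut) to 1.0 (fully open).
Only numpy, scipy, OpenCV 4.12 (cv2) and the standard library are available. Lean on these libraries where they do the work, as an engineer would, in place of code of your own. Each camera call takes 0.05 s, during which the arm holds its last target.

### The job

Pack the oil sample for dispatch: take the red-capped vial out of the white rack and stand it fully home in the well of the grey transit carrier, let go of it, then fit the yellow clip cover over it and press straight down until both orange clips snap over the cover and it sits fully home. Keep holding the cover firmly pressed down: the program finishes while still pressing, without letting go. Leave the other two vials in the rack and the things round the work where they are.

Things in the scene. Friction and masses are not known exactly. Their poses are not given: they have to be found in the camera images.
- vial_red: Sealed vial to move: amber, red screw cap (top 20 mm), upright cylinder 22 mm diameter, 62 mm tall, about 45 g. Origin at the centre of its underside, z up. Starts in a rack hole with its top 32 mm standing out; in the carrier's well its top 26 mm stand out, so grip it no lower than 39 mm above its underside.
- vial_white: Same vial with a white cap; stays in its rack hole. Origin at the centre of its underside.
- vial_green: Same vial with a green cap; stays in its rack hole. Origin at the centre of its underside.
- rack: White block fixed to the worktop, 56 (x) x 158 (y) x 40 (z) mm, with three holes of 25 mm diameter, 30 mm deep, in a row along its y axis 52 mm apart. Origin at the centre of its underside.
- carrier: Grey transit carrier fixed to the worktop; origin at the centre of its underside. Flange 124 (x) x 84 (y) x 10 mm, pedestal 64 x 56 mm up to z = 30, core 44 x 36 mm with the well up to z = 50 mm. Rounded guide ribs on the core (51.6 x 43.6 mm over them, tapered in at the top) guide the cover's inside. Orange sprung clips at the +x and -x sides, tops at z = 49 mm, 36 mm wide.
- well (a point): Centre of the mouth of the carrier's well, at z = 50 mm of the carrier; the well is a round hole of 25 mm diameter, 36 mm deep (its floor is at z = 14 mm of the carrier), with a small chamfer.
- clip_far (a joint): Lean of the orange clip on the carrier's +x side in rad: 0 upright at rest, grows to about 0.08 as the cover's bead forces it outward, and springs back to 0 when it has snapped over the bead.
- clip_near (a joint): The same for the clip on the carrier's -x side.
- cover: Yellow loose clip cover, about 100 g, a cap open below: outside 62 (x) x 54 (y) mm, inside 54 x 46 mm, 49 mm deep, roof top at z = 53 mm. Snap beads along the foot of its +x and -x walls (70 mm over them). Origin at the centre of its lower rim, z up; starts standing on the worktop, rim down. Fits with its x axis along the carrier's x axis, either way round.
- rib (a point): Centre of the solid grip rib on the cover's roof, 66 mm above the rim: 42 mm long (cover's x), 12 mm thick (y), from z = 53 to 79 mm of the cover.
- shoulder (a point): Carrier point on the vertical centre line at the height of the shoulder (z = 30 mm) where the cover's rim ends at a hard stop; there keep pressing with about 10 N. Pressed on, the beads meet the clips with the rim 12 mm above this, resistance rises to 12 to 15 N, and drops suddenly about 7 mm above it.
- gauge_1: Bystander: round pressure gauge with brass stem lying on its back, 121x87x40 mm, origin at its underside.
- oil_bottle: Bystander: white dropper bottle with red spout, 46 mm diameter, 119 mm tall, origin at its underside.
- weight_1_2: Bystander: steel calibration weight, 27 mm diameter, 62 mm tall, origin at its underside.
- adaptor_1: Bystander: brass hexagon pressure adaptor, 27x31x40 mm, origin at its underside.
- adaptor_2: Bystander: steel hexagon pressure adaptor, 22x25x36 mm, origin at its underside.
- ring_gauge: Bystander: steel setting ring, 54 mm diameter, 18 mm tall, origin at its underside.
Not all that is in view belongs to the job. Leave any black look-alike of the vial_green alone.

How it is judged:
By the outcome, as a careful person would: the job done as asked, in the order asked, and still so for the second after the job is handed in, while the arm keeps its last pose, push and grip.
It also fails if it takes over 64 s, if anything falls off the work surface, if the arm or the gripper's body presses on something with over 40 N, if the wrist force passes 120 N, or if a joint passes its speed limit or range.

## Working session

There is one attempt and no reset: what is moved stays moved. The work goes in short steps, Python scripts to look and compute and a shell command to move; the robot and the scene stay as the last step left them, time stands still between calls to the robot, and variables do not carry over. Pictures are saved under pics/ and viewed, and the job is handed in when it is done.

```bash
ls; mkdir -p pics; python3 - <<'E'
from bench import ctrl
import cv2
o=ctrl.get_obs(); print(o); print(ctrl.grip_depth)
for n in ("top","side","wrist"):
    p,d=ctrl.camera(n); cv2.imwrite(f"pics/{n}0.png",p)
    import numpy as np; np.save(f"pics/{n}0.npy",d)
    print(n,ctrl.calibration(n))
    for q in ("vial_red","rack","carrier","cover"):
        print(q,[(r["rect"],round(r["confidence"],2)) for r in ctrl.find_in(q,n)])
E
```

```text
pics
{'time_s': 0.0, 'q': array([ 1.04570298e+00,  1.81545689e-01,  1.60802263e+00,  4.97371933e-07,
        1.35379969e+00, -2.06313803e-01]), 'dq': array([-3.09106656e-04, -1.27946603e-03,  4.73666075e-04,  1.96510350e-04,
       -6.91531247e-05,  9.92275011e-05]), 'joint_efforts': array([-6.38954825e-04, -4.44874692e+01, -3.51340306e+01, -3.27226935e-04,
        9.11786046e-03, -5.78059030e-06]), 'eef_pos': array([0.17991335, 0.54553852, 0.23037448]), 'eef_rot': array([ 0.69791882,  0.11164286,  0.69836806, -0.11281509]), 'wrist_force': array([-0.00194069, -0.19366488, -0.50064795]), 'torque': array([-0.0084366 , -0.03487242, -0.00191706]), 'opening': 1.0010139911584877}
0.0187
top {'mtx': array([[375.16527933,   0.        , 253.32025681],
       [  0.        , 375.16527933, 185.69553348],
       [  0.        ,   0.        ,   1.        ]]), 'R': array([[ 0.02535404, -0.99928367,  0.02809484],
       [-0.99057394, -0.02889754, -0.13389625],
       [ 0.1346122 , -0.02443521, -0.99059703]]), 't': array([-0.0716946 ,  0.53415304,  1.21857146])}
vial_red [([163.3, 177.8, 173.5, 186.8]
[... 569 characters left out ...]
[([215.6, 231.7, 254.0, 248.3], 0.7)]
carrier [([243.2, 173.8, 289.4, 198.2], 0.94)]
cover [([247.5, 196.8, 276.1, 227.6], 0.94)]
wrist {'mtx': array([[324.7105177 ,   0.        , 251.38574398],
       [  0.        , 324.7105177 , 192.77703229],
       [  0.        ,   0.        ,   1.        ]]), 'tool_from_camera': array([[ 5.37507985e-04, -2.57206727e-01,  9.66356254e-01,
        -1.42834209e-01],
       [ 9.99999808e-01, -1.59977025e-04, -5.98800956e-04,
        -1.03210741e-03],
       [ 3.08610432e-04,  9.66356391e-01,  2.57206592e-01,
        -6.47934021e-02],
       [ 0.00000000e+00,  0.00000000e+00,  0.00000000e+00,
         1.00000000e+00]])}
vial_red []
rack []
carrier []
cover []
```

```bash
python3 - <<'E'
import cv2
for n,(a,b,c,d) in {"top":(120,100,376,292),"side":(150,110,406,302),"wrist":(0,0,512,384)}.items():
    p=cv2.imread(f"pics/{n}0.png")[b:d,a:c]
    cv2.imwrite(f"pics/{n}0c.png",cv2.resize(p,(768,576),interpolation=cv2.INTER_CUBIC))
E
```

```text
(no output)
```

View pics/top0.png

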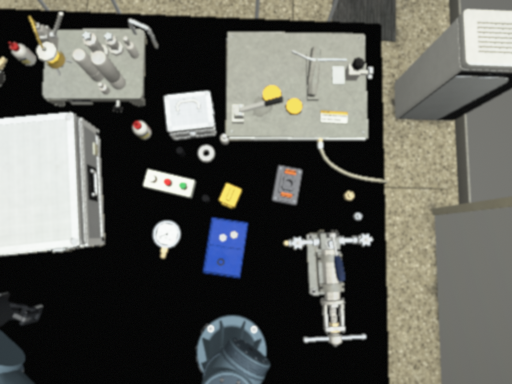

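View pics/side0.png

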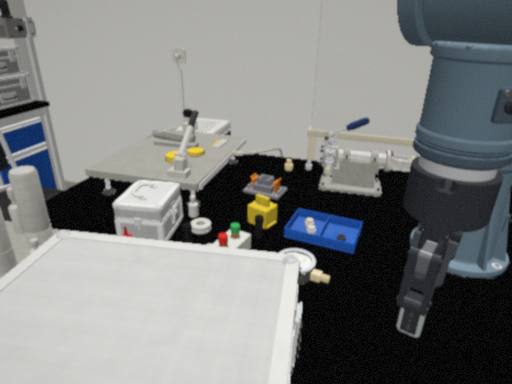

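```bash
sleep 1
```

```text
(no output)
```

View pics/wrist0.png

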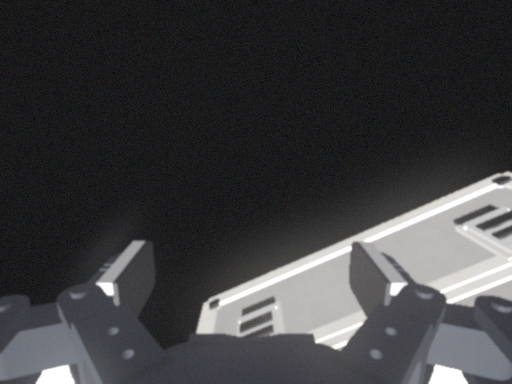

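View pics/top0c.png

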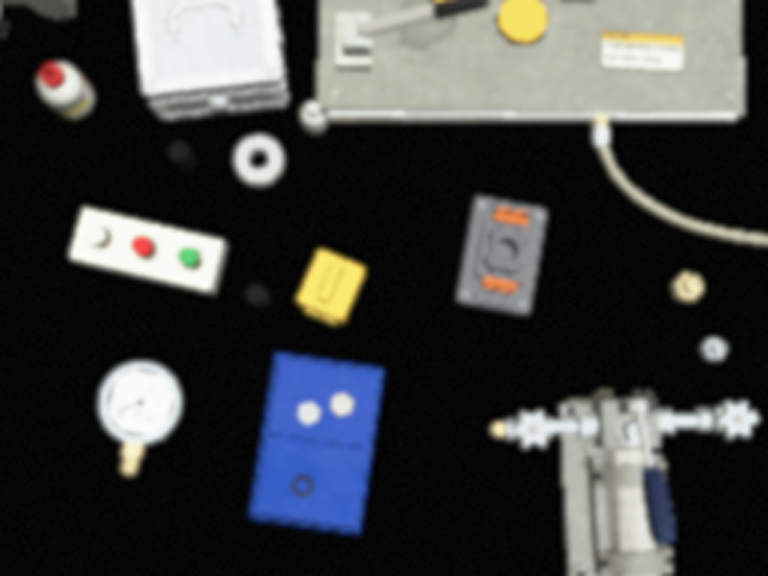

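View pics/side0c.png

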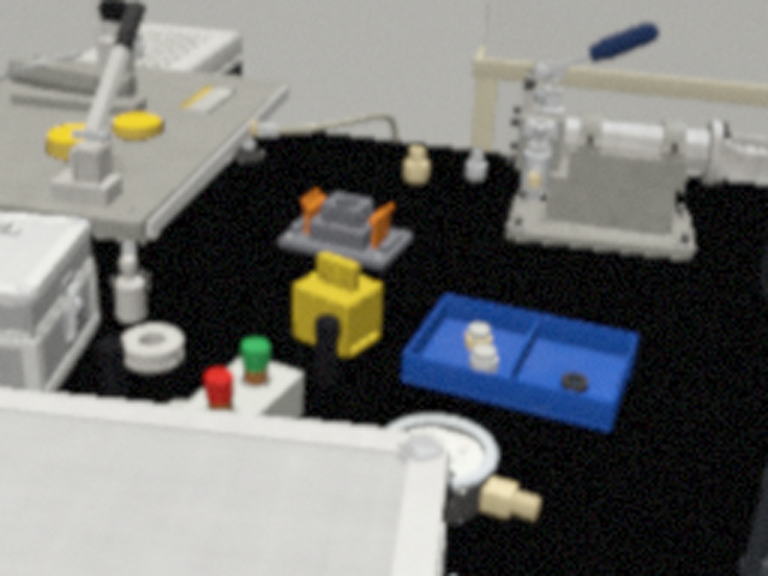

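The top view shows the rack with white, red and green caps at (153,181), (168,182) and (183,186). The carrier is at (287,185) and the cover at (230,195). There are black look-alikes at about (180,151) and (205,198).
Things that could be taken for vial_red: the rack's red cap (168,182), the oil bottle's red spout (137,125), and a red-spouted bottle at (17,46). I choose (168,182), since it is the one in the rack. Next I'll measure on the known-height planes.

```bash
cat > h.py <<'E'
import numpy as np, cv2
from bench import ctrl
from scipy.spatial.transform import Rotation as Ro
def R_of(q): w,x,y,z=q; return Ro.from_quat([x,y,z,w]).as_matrix()
def cam(name,obs=None):
    c=ctrl.calibration(name); K=c["mtx"]
    if "R" in c: R=c["R"]; return K,R.T,-R.T@c["t"]
    T=np.eye(4); T[:3,:3]=R_of(obs["eef_rot"]); T[:3,3]=obs["eef_pos"]
    M=T@c["tool_from_camera"]; return K,M[:3,:3],M[:3,3]
def plane(px,z,name,obs=None):
    K,R,o=cam(name,obs); px=np.atleast_2d(px).astype(float)
    r=np.c_[px,np.ones(len(px))]@np.linalg.inv(K).T@R.T
    return o+r*((z-o[2])/r[:,2])[:,None]
def cloud(d,name,obs=None):
    K,R,o=cam(name,obs); v,u=np.mgrid[:d.shape[0],:d.shape[1]]
    r=np.stack([u,v,np.ones_like(u)],-1)@np.linalg.inv(K).T
    return (r*d[...,None])@R.T+o
def proj(X,name,obs=None):
    K,R,o=cam(name,obs); c=(np.atleast_2d(X)-o)@R@K.T; return c[:,:2]/c[:,2:]
def blob(mask,minarea=20):
    n,l,s,c=cv2.connectedComponentsWithStats(mask.astype(np.uint8)); 
    return sorted([(s[i,4],c[i],l==i) for i in range(1,n) if s[i,4]>=minarea],key=lambda t:-t[0])
E
python3 - <<'E'
from h import *
p=cv2.imread("pics/top0.png"); d=np.load("pics/top0.npy")
P=cloud(d,"top"); 
hsv=cv2.cvtColor(p,cv2.COLOR_BGR2HSV).astype(int);H,S,V=hsv[...,0],hsv[...,1],hsv[...,2]
def show(n,m,z,box):
    a,b,c,e=box; mm=np.zeros_like(m);mm[b:e,a:c]=m[b:e,a:c]
    for ar,ce,l in blob(mm,6)[:3]:
        pts=plane(np.argwhere(l)[:,::-1],z,"top"); 
        r=cv2.minAreaRect((pts[:,:2]*1000).astype(np.float32))
        print(n,ar,ce.round(1),"plane",plane(ce,z,"top")[0].round(4),"depthmed",np.median(P[l],0).round(4),"zmax",np.percentile(P[l][:,2],90).round(3),[np.round(x,1) for x in r])
show("red",((H<8)|(H>172))&(S>120)&(V>80),.072,(140,165,200,200))
show("green",(H>45)&(H<85)&(S>100),.072,(140,165,200,200))
show("rack",(V>150)&(S<60),.040,(140,165,200,200))
show("orange",(H<18)&(S>120)&(V>100),.049,(270,160,310,210))
show("carrier",(V>60),.010,(265,155,312,212))
show("yellow",(H>18)&(H<35)&(S>100),.053,(210,175,250,215))
m=(P[...,2]>0.03)&(d>0)
show("hi",m,.05,(265,155,312,212))
print(P[150,180],P[198,205])
E
```

```text
red 28 [167.2 181.8] plane [0.5359 0.2226 0.072 ] depthmed [0.5353 0.223  0.0725] zmax 0.075 [array([536.7, 221.8]), array([16.6, 16.1]), np.float64(3.1)]
green 21 [182.6 185.2] plane [0.526  0.1725 0.072 ] depthmed [0.5265 0.1715 0.0719] zmax 0.075 [array([525.1, 172.9]), array([14. , 13.6]), np.float64(46.9)]
rack 818 [168.2 182.7] plane [0.5373 0.2259 0.04  ] depthmed [0.5373 0.2251 0.0401] zmax 0.045 [array([537.3, 224.2]), array([164.1,  60.2]), np.float64(78.2)]
orange 41 [290.2 171.8] plane [ 0.5846 -0.1787  0.049 ] depthmed [ 0.585  -0.179   0.0435] zmax 0.049 [array([ 584. , -178.2]), array([13.5, 33.5]), np.float64(1.7)]
orange 36 [286.  194.4] plane [ 0.5083 -0.1659  0.049 ] depthmed [ 0.5096 -0.1662  0.0446] zmax 0.051 [array([ 508. , -165.8]), array([34.4, 11.1]), np.float64(80.3)]
carrier 958 [286.9 184.6] plane [ 0.5466 -0.173   0.01  ] depthmed [ 0.5449 -0.1706  0.0143] zmax 0.048 [array([ 547.2, -173.1]), array([ 88.9, 128.6]), np.float64(80.9)]
yellow 544 [229.7 195.2] plane [0.5   0.02  0.053] depthmed [0.5011 0.02   0.051 ] zmax 0.06 [array([499.4,  20.1]), array([73.3, 84.8]), np.float64(68.3)]
hi 301 [288.2 183. ] plane [ 0.5465 -0.1723  0.05  ] depthmed [ 0.5468 -0.1733  0.045 ] zmax 0.051 [array([ 548.1, -171.6]), array([54. , 91.1]), np.float64(80.3)]
[0.64453312 0.18883407 0.06135027] [0.48780573 0.09993207 0.05934514]
```

```bash
cat >> h.py <<'E'
def goto(pos,yd_deg):
    """need: tool-frame shift (cm) and total turn about tool x to have tool y along world yaw yd_deg, tool x down"""
    o=ctrl.get_obs(); R=R_of(o["eef_rot"]); a=np.deg2rad(yd_deg)
    for s in (0,np.pi):
        y=np.array([np.cos(a+s),np.sin(a+s),0]); x=np.array([0,0,-1.]); D=np.c_[x,y,np.cross(x,y)]
        rv=Ro.from_matrix(R.T@D).as_rotvec()
        print("turn",rv.round(3),"q6 approx +-",round(o["q"][5],3))
    print("shift cm (current tool axes)",(R.T@(np.array(pos)-o["eef_pos"])*100).round(2),"world",(np.array(pos)-o["eef_pos"]).round(4),"tool axes y,z",R[:,1].round(3),R[:,2].round(3))
E
python3 - <<'E'
from h import *
goto([.536,.2225,.19],-10.5)
P=cloud(np.load("pics/top0.npy"),"top")
for u,v in [(100,150),(60,180),(190,115),(168,235),(40,120),(137,130)]: print((u,v),P[v,u].round(3))
E
```

```text
turn [ 1.435 -0.    -0.   ] q6 approx +- -0.206
turn [-1.706  0.    -0.   ] q6 approx +- -0.206
shift cm (current tool axes) [  4.13 -19.57  43.93] world [ 0.3558 -0.3236 -0.0413] tool axes y,z [0.313 0.95  0.   ] [ 0.95  -0.313  0.   ]
(100, 150) [ 0.65   0.475 -0.002]
(60, 180) [0.513 0.5   0.205]
(190, 115) [0.75  0.154 0.108]
(168, 235) [0.365 0.218 0.036]
(40, 120) [0.689 0.576 0.202]
(137, 130) [0.704 0.33  0.075]
```

```bash
python3 -m creep '1 -6 0 0 0 0 0; 1 0 -2.4 5.5 0 0 0; 1 0 -2.4 5.5 0 0 0; 1 0 -2.4 5.5 0 0 0; 1 0 -2.4 5.5 0 0 0; 1 0 -2.4 5.5 0 0 0; 1 0 -2.4 5.5 0 0 0; 1 0 -2.4 5.5 0 0 0; 1 0 -2.4 5.5 0 0 0'; python3 -c "
from h import *
goto([.536,.2225,.19],-10.5)"
```

```text
time_s: 1.88
eef_pos: [0.5469, 0.2206, 0.2955]
eef_rot: [0.7, 0.11, 0.697, -0.108]
wrist_force: [0.3, 0.8, 0.2]
opening: 0.999
turn [ 1.445  0.    -0.007] q6 approx +- -1.08
turn [-1.697  0.007  0.   ] q6 approx +- -1.08
shift cm (current tool axes) [10.54 -0.2  -1.14] world [-0.0109  0.0019 -0.1055] tool axes y,z [0.304 0.953 0.004] [ 0.953 -0.304  0.004]
```

```bash
python3 -m creep '1 3 0 -1.1 0.18 0 0; 1 3 0 0 0.18 0 0; 1 2 0 0 0.18 0 0; 1 2 0 0 0.18 0 0; 1 0 0 0 0.18 0 0; 1 0 0 0 0.18 0 0; 1 0 0 0 0.18 0 0; 1 0 0 0 0.18 0 0'; python3 - <<'E'
from h import *
o=ctrl.get_obs();p,d=ctrl.camera("wrist");cv2.imwrite("pics/w1.png",p);np.save("pics/w1.npy",d);np.save("pics/w1o.npy",o,allow_pickle=True)
for q in ("vial_red","rack","vial_green"): print(q,[(r["rect"],round(r["confidence"],2)) for r in ctrl.find_in(q,"wrist")])
goto([.536,.2225,.19],-10.5)
E
```

```text
time_s: 2.88
eef_pos: [0.5407, 0.2188, 0.1913]
eef_rot: [0.439, 0.556, 0.438, -0.553]
wrist_force: [0.9, -0.0, 0.2]
opening: 1.001
vial_red [([233.6, 161.6, 261.8, 193.2], 0.97)]
rack [([210.7, 84.3, 276.0, 251.4], 0.72)]
vial_green [([215.1, 274.9, 236.9, 323.0], 0.94), ([342.7, 160.1, 388.3, 198.1], 0.78)]
turn [-0.038 -0.003 -0.005] q6 approx +- 0.402
turn [ 3.103 -0.007  0.005] q6 approx +- 0.402
shift cm (current tool axes) [ 0.14 -0.55 -0.26] world [-0.0048  0.0037 -0.0014] tool axes y,z [ 0.976 -0.22   0.005] [-0.22  -0.976 -0.003]
```

View pics/w1.png

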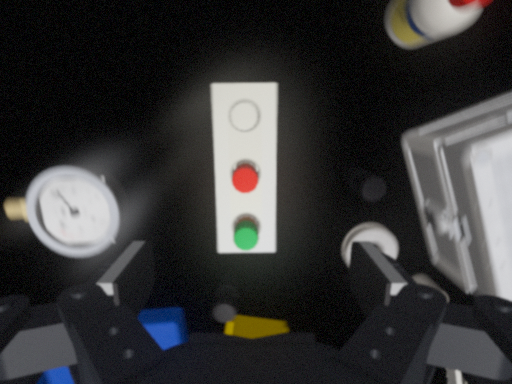

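The wrist view shows the red cap at (245,180), between white (244,116) and green (245,237). The black look-alikes at (373,189) and (225,312) are outside the rack. This close view confirms the choice.

```bash
python3 - <<'E'
from h import *
p=cv2.imread("pics/w1.png"); o=np.load("pics/w1o.npy",allow_pickle=True).item()
H,S,V=[x.astype(int) for x in cv2.split(cv2.cvtColor(p,cv2.COLOR_BGR2HSV))]
P=cloud(np.load("pics/w1.npy"),"wrist",o)
for n,m in {"red":((H<8)|(H>172))&(S>120)&(V>80),"green":(H>45)&(H<85)&(S>100)}.items():
    m[:, :200]=0;m[:,300:]=0;m[270:]=0
    a,c,l=blob(m)[0]; top=l&(np.abs(P[...,2]-.072)<.004); ce=np.argwhere(top)[:,::-1].mean(0)
    print(n,a,c,"plane",plane(c,.070,"wrist",o)[0].round(4),"depth top",P[top].mean(0).round(4),top.sum(), P[l][:,2].max().round(4))
    c,r=cv2.minEnclosingCircle(np.argwhere(top)[:,::-1].astype(np.float32)); print(c,r,plane(c,.072,"wrist",o))
m=(V>120)&(S<60)&(np.abs(P[...,2]-.04)<.006);m[:,:200]=0;m[:,300:]=0
a,c,l=blob(m)[0]
r=cv2.minAreaRect((plane(np.argwhere(l)[:,::-1],.04,"wrist",o)[:,:2]*1000).astype(np.float32));print("rack",r,np.median(P[l][:,2]))
goto([*plane((245,180),.072,"wrist",o)[0][:2],.19],-10.5)
E
```

```text
red 535 [244.67663551 178.22990654] plane [0.5373 0.2261 0.07  ] depth top [0.5373 0.2259 0.072 ] 501 0.3344
(244.65789794921875, 178.6842041015625) 12.847631454467773 [[0.53730216 0.22615001 0.072     ]]
green 447 [245.43624161 236.43400447] plane [0.5257 0.1755 0.07  ] depth top [0.526  0.1758 0.072 ] 425 0.3344
(246.0454559326172, 236.9545440673828) 12.14335823059082 [[0.52633133 0.17567856 0.072     ]]
rack ((536.8442993164062, 224.76380920410156), (158.08180236816406, 56.001426696777344), 78.18143463134766) 0.04017712068300139
turn [-0.038 -0.003 -0.005] q6 approx +- 0.402
turn [ 3.103 -0.007  0.005] q6 approx +- 0.402
shift cm (current tool axes) [ 0.14 -0.47 -0.53] world [-0.0035  0.0062 -0.0014] tool axes y,z [ 0.976 -0.22   0.005] [-0.22  -0.976 -0.003]
```

```bash
python3 -c "
from h import *
goto([.537,.2257,.05],-11.8)"
```

```text
turn [-0.016 -0.003 -0.005] q6 approx +- 0.402
turn [ 3.126 -0.007  0.005] q6 approx +- 0.402
shift cm (current tool axes) [14.14 -0.59 -0.54] world [-0.0038  0.0069 -0.1414] tool axes y,z [ 0.976 -0.22   0.005] [-0.22  -0.976 -0.003]
```

```bash
python3 -m creep '1 2 -0.6 -0.55 -0.016 -0.003 -0.005; 1 4 0 0 0 0 0; 1 4 0 0 0 0 0; 1 1 0 0 0 0 0;1 0 0 0 0 0 0'; python3 -c "
from h import *
goto([.537,.2257,.05],-11.8)"
```

```text
time_s: 3.7
eef_pos: [0.5342, 0.2272, 0.0754]
eef_rot: [-0.449, -0.545, -0.45, 0.546]
wrist_force: [-0.4, -0.1, 0.8]
opening: 0.997
turn [0.014 0.    0.002] q6 approx +- 0.389
turn [-3.128 -0.004  0.   ] q6 approx +- 0.389
shift cm (current tool axes) [2.54 0.31 0.1 ] world [ 0.0028 -0.0015 -0.0254] tool axes y,z [ 0.982 -0.191 -0.002] [-0.191 -0.982  0.   ]
```

```bash
python3 -m creep '1 1.3 0.3 0.1 0 0 0; 1 1.2 0 0 0 0 0; 1 0 0 0 0 0 0'; python3 - <<'E'
from h import *
goto([.537,.2257,.05],-11.8)
o=ctrl.get_obs();p,d=ctrl.camera("wrist");cv2.imwrite("pics/w2.png",p)
E
```

```text
time_s: 4.08
eef_pos: [0.5391, 0.2261, 0.0515]
eef_rot: [0.45, 0.546, 0.45, -0.545]
wrist_force: [-1.1, -0.5, -0.2]
opening: 0.997
turn [ 0.015 -0.002 -0.002] q6 approx +- 0.384
turn [-3.127e+00  3.000e-03 -2.000e-03] q6 approx +- 0.384
shift cm (current tool axes) [ 0.15 -0.2   0.08] world [-0.0021 -0.0004 -0.0015] tool axes y,z [ 0.982 -0.19   0.002] [-0.19  -0.982 -0.002]
```

View pics/w2.png

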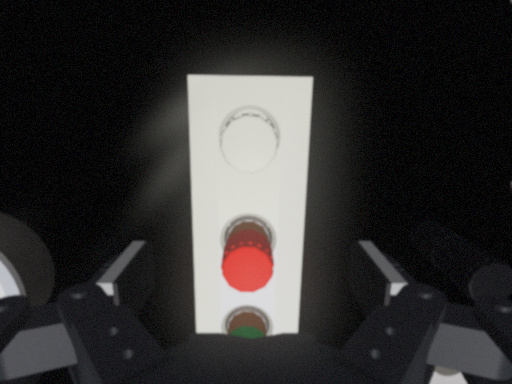

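The red cap at (247,268) lies centred between the pads at (125,270) and (380,270). Closing now.

```bash
python3 -m creep '1 0.1 -0.2 0.1 0.015 0 0; 0 0 0 0 0 0 0; 0 0 0 0 0 0 0; 0 0 0 0 0 0 0; 0 0 0 0 0 0 0; 0 0 0 0 0 0 0; 0 0 0 0 0 0 0;0 0 0 0 0 0 0'; python3 - <<'E'
from h import *
o=ctrl.get_obs();p,d=ctrl.camera("wrist");cv2.imwrite("pics/w3.png",p);print(ctrl.get_obs()["opening"])
E
```

```text
time_s: 5.12
eef_pos: [0.5385, 0.2258, 0.0529]
eef_rot: [0.447, 0.551, 0.445, -0.547]
wrist_force: [0.5, 0.2, -0.4]
opening: 0.214
0.21874250156575784
```

View pics/w3.png

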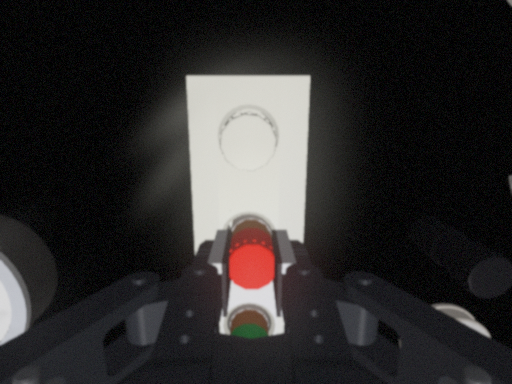

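```bash
python3 -m creep '0 -1 0 0 0 0 0; 0 -2.5 0 0 0 0 0; 0 -4 0 0 0 0 0; 0 -4 0 0 0 0 0;0 -2 0 0 0 0 0; 0 0 0 0 0 0 0'; python3 - <<'E'
from h import *
o=ctrl.get_obs();p,d=ctrl.camera("wrist");cv2.imwrite("pics/w4.png",p);print(ctrl.get_obs()["opening"])
goto([.546,-.172,.22],80)
E
```

```text
time_s: 5.92
eef_pos: [0.5374, 0.2255, 0.1944]
eef_rot: [0.447, 0.551, 0.445, -0.547]
wrist_force: [-0.9, -0.3, -0.4]
opening: 0.217
0.21679503610518105
turn [-1.603e+00  1.000e-03 -6.000e-03] q6 approx +- 0.4
turn [ 1.538e+00 -6.000e-03 -1.000e-03] q6 approx +- 0.4
shift cm (current tool axes) [-2.74  9.07 38.69] world [ 0.0091 -0.3974  0.0267] tool axes y,z [ 0.979 -0.206  0.004] [-0.206 -0.979 -0.003]
```

View pics/w4.png

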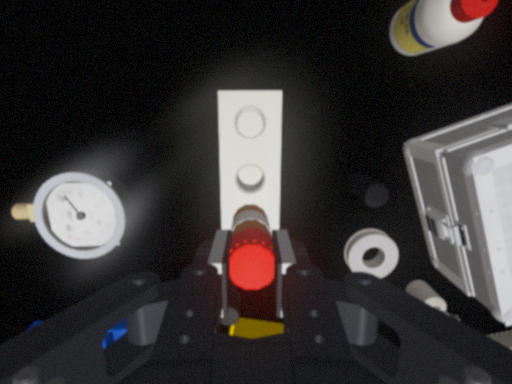

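```bash
python3 -m creep '0 -0.5 1.2 5 0 0 0; 0 -0.5 1.2 5 0 0 0; 0 -0.5 1.2 5 0 0 0; 0 -0.5 1.2 5 0 0 0; 0 -0.5 1.2 5 0 0 0; 0 -0.2 1.2 5 0 0 0; 0 0 1.2 5 0 0 0; 0 0 0.7 3.5 0 0 0'; python3 -m creep '0 0 0 0 0.18 0 0; 0 0 0 0 0.18 0 0; 0 0 0 0 0.18 0 0; 0 0 0 0 0.18 0 0; 0 0 0 0 0.18 0 0; 0 0 0 0 0.18 0 0; 0 0 0 0 0.18 0 0; 0 0 0 0 0.18 0 0;0 0 0 0 0.1 0 0;0 0 0 0 0 0 0'; python3 - <<'E'
from h import *
o=ctrl.get_obs();p,d=ctrl.camera("wrist");cv2.imwrite("pics/w5.png",p);np.save("pics/w5.npy",d);np.save("pics/w5o.npy",o,allow_pickle=True)
goto([.546,-.172,.22],80)
E
```

```text
time_s: 6.98
eef_pos: [0.5413, -0.1779, 0.2075]
eef_rot: [-0.443, -0.546, -0.452, 0.55]
wrist_force: [0.7, 0.2, -0.8]
opening: 0.216
time_s: 8.22
eef_pos: [0.532, -0.1777, 0.1886]
eef_rot: [0.086, -0.688, 0.074, 0.717]
wrist_force: [0.2, 0.5, -0.7]
opening: 0.217
turn [ 3.089  0.021 -0.065] q6 approx +- 1.264
turn [-0.051  0.042  0.013] q6 approx +- 1.264
shift cm (current tool axes) [-3.18 -0.9  -1.12] world [0.0141 0.0056 0.0314] tool axes y,z [-0.224 -0.974 -0.012] [-0.974  0.224  0.042]
```

View pics/w5.png

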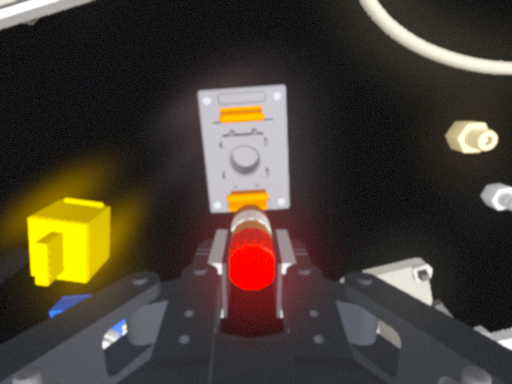

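The carrier is in clear view: well at (245,158), orange clips at (241,114) and (247,200). The vial is held at (252,262).

```bash
cat > car.py <<'E'
from h import *
def carrier(p,d,o,box=(190,70,310,225)):
    P=cloud(d,"wrist",o); H,S,V=[x.astype(int) for x in cv2.split(cv2.cvtColor(p,cv2.COLOR_BGR2HSV))]
    B=np.zeros(d.shape,bool);B[box[1]:box[3],box[0]:box[2]]=1
    fl=B&(P[...,2]>.006)&(P[...,2]<.014)&(V>60)
    l=blob(fl)[0][2]; print("flange z",np.median(P[l][:,2]).round(4))
    print("flange rect",cv2.minAreaRect((plane(np.argwhere(l)[:,::-1],.010,"wrist",o)[:,:2]*1000).astype(np.float32)), "cloud",cv2.minAreaRect((P[l][:,:2]*1000).astype(np.float32)))
    og=B&(H<20)&(S>150)&(V>100)
    for a,c,l in blob(og,40)[:2]:
        t=l&(P[...,2]>.046); print("clip",a,c.round(1),P[t].mean(0).round(4),t.sum())
    co=B&(P[...,2]>.047)&(P[...,2]<.054)&~og
    l=blob(co)[0][2]; print("core z",np.median(P[l][:,2]).round(4),cv2.minAreaRect((P[l][:,:2]*1000).astype(np.float32)))
    pd=B&(P[...,2]>.026)&(P[...,2]<.034)&~og; l=np.logical_or.reduce([b[2] for b in blob(pd,15)])
    print("pedestal",cv2.minAreaRect((P[l][:,:2]*1000).astype(np.float32)))
    w=B&(P[...,2]<.025)&(P[...,2]>.011)
    c=None
    for a,ce,l in blob(w,30)[:3]: print("low",a,ce,P[l].mean(0).round(4))
E
python3 - <<'E'
from car import *
o=np.load("pics/w5o.npy",allow_pickle=True).item()
p=cv2.imread("pics/w5.png");d=np.load("pics/w5.npy");carrier(p,d,o)
cv2.imwrite("pics/w5c.png",cv2.resize(p[70:225,180:320],None,fx=4,fy=3.8,interpolation=cv2.INTER_CUBIC))
P=cloud(d,"wrist",o);print(P[158,225:268:3,2].round(3))
E
```

```text
flange z 0.0101
flange rect ((547.1453247070312, -174.16714477539062), (83.19872283935547, 122.86893463134766), 80.7540283203125) cloud ((546.76220703125, -173.92340087890625), (84.13168334960938, 123.77307891845703), 80.78690338134766)
clip 430 [247.7 202. ] [ 0.5259 -0.1738  0.1122] 211
clip 175 [239.1 112.2] [ 0.5887 -0.1801  0.0517] 68
core z 0.0501 ((547.3701171875, -174.60009765625), (39.183448791503906, 45.81173324584961), 80.95814514160156)
pedestal ((546.6826782226562, -173.96148681640625), (56.01543426513672, 64.16368103027344), 80.79679107666016)
low 545 [241.0146789   97.11009174] [ 0.5985 -0.1824  0.0176]
low 434 [244.57373272 156.84101382] [ 0.5432 -0.1725  0.015 ]
low 121 [247.57024793 190.67768595] [ 0.5097 -0.1677  0.0178]
[0.05  0.049 0.034 0.016 0.013 0.015 0.014 0.015 0.014 0.014 0.014 0.033
 0.05  0.049 0.031]
```

View pics/w5c.png

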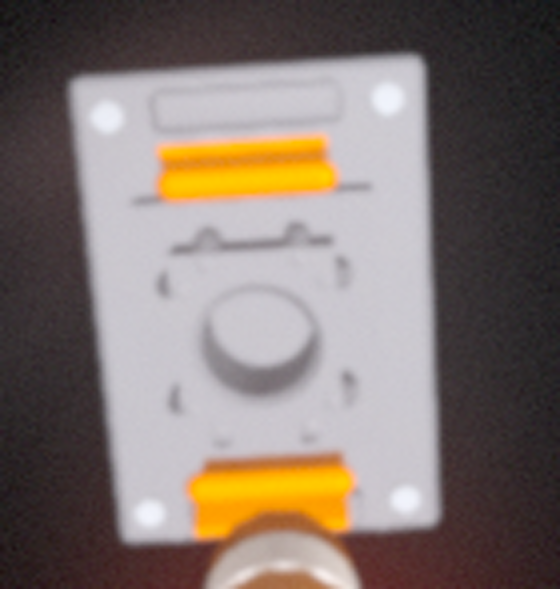

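```bash
cat > capo.py <<'E'
from h import *
import sys
def cap(p,d,h=.019):
    K=ctrl.calibration("wrist")["mtx"];T=ctrl.calibration("wrist")["tool_from_camera"]
    H,S,V=[x.astype(int) for x in cv2.split(cv2.cvtColor(p,cv2.COLOR_BGR2HSV))]
    m=((H<8)|(H>172))&(S>150)&(V>80); m[:, :200]=0; m[:,300:]=0
    v,u=np.mgrid[:384,:512]; r=np.stack([u,v,np.ones_like(u)],-1)@np.linalg.inv(K).T
    P=(r*d[...,None])@T[:3,:3].T+T[:3,3]
    l=blob(m)[0][2]; print("cap tool-x range",np.percentile(P[l][:,0],[2,20,50,80]).round(4))
    xt=np.percentile(P[l][:,0],20); t=l&(np.abs(P[...,0]-xt)<.002)
    print("top pts",t.sum(),"centre y,z mm",(P[t].mean(0)*1000).round(2)); c,rad=cv2.minEnclosingCircle((P[t][:,1:]*1000).astype(np.float32)); print(c,rad)
E
python3 - <<'E'
from capo import *
cap(cv2.imread("pics/w5.png"),np.load("pics/w5.npy"))
E
```

```text
cap tool-x range [-0.0247 -0.0196 -0.0174  0.1949]
top pts 1815 centre y,z mm [-19.42   1.19  -0.77]
(1.7989206314086914, -0.22364823520183563) 12.903250694274902
```

```bash
python3 -c "
from h import *
goto([.5464,-.1727,.135],80.8)"
```

```text
turn [ 3.075  0.021 -0.064] q6 approx +- 1.264
turn [-0.065  0.042  0.014] q6 approx +- 1.264
shift cm (current tool axes) [ 5.31 -0.74 -1.53] world [ 0.0145  0.0049 -0.0536] tool axes y,z [-0.224 -0.974 -0.012] [-0.974  0.224  0.042]
```

```bash
python3 -m creep '0 2 -0.7 -1.5 -0.065 0.042 0.014; 0 2.5 0 0 0 0 0; 0 0 0 0 0 0 0'; python3 -c "
from h import *
goto([.5464,-.1727,.11],80.8)"
```

```text
time_s: 8.65
eef_pos: [0.5471, -0.1734, 0.1407]
eef_rot: [0.054, -0.705, 0.054, 0.705]
wrist_force: [0.1, -0.2, -0.2]
opening: 0.217
turn [-3.134e+00  0.000e+00  1.000e-03] q6 approx +- 1.21
turn [ 0.008  0.    -0.   ] q6 approx +- 1.21
shift cm (current tool axes) [ 3.07 -0.06  0.07] world [-0.0007  0.0007 -0.0307] tool axes y,z [-0.152 -0.988  0.   ] [-0.988  0.152  0.   ]
```

```bash
python3 -m creep '0 2.5 -0.06 0.07 0 0 0; 0 0.7 0 0 0 0 0;0 0 0 0 0 0 0;0 0 0 0 0 0 0'; python3 - <<'E'
from capo import *
from car import carrier
goto([.5464,-.1727,.057],80.8)
o=ctrl.get_obs();p,d=ctrl.camera("wrist");cv2.imwrite("pics/w6.png",p);np.save("pics/w6.npy",d)
cap(p,d); carrier(p,d,o,(170,40,340,240))
p,d=ctrl.camera("side");cv2.imwrite("pics/s6.png",cv2.resize(p[140:220,210:320],None,fx=7,fy=7,interpolation=cv2.INTER_CUBIC))
E
```

```text
time_s: 9.15
eef_pos: [0.5485, -0.174, 0.1118]
eef_rot: [-0.052, 0.706, -0.054, -0.704]
wrist_force: [0.7, -1.0, -0.3]
opening: 0.216
turn [-3.131e+00  3.000e-03 -6.000e-03] q6 approx +- 1.208
turn [ 0.011 -0.004 -0.002] q6 approx +- 1.208
shift cm (current tool axes) [ 5.48 -0.11  0.25] world [-0.0021  0.0013 -0.0548] tool axes y,z [-0.149 -0.989  0.002] [-0.989  0.149 -0.004]
cap tool-x range [-0.0218 -0.0196 -0.0156  0.1111]
top pts 1803 centre y,z mm [-19.41   1.18  -0.66]
(1.1734256744384766, 1.1422719955444336) 13.359533309936523
flange z 0.0101
flange rect ((558.9807739257812, -175.8719024658203), (83.0446548461914, 99.22193908691406), 80.7802505493164) cloud ((558.7803344726562, -175.810302734375), (84.13549041748047, 99.53491973876953), 80.78240203857422)
clip 381 [251.1 234.2] [ 0.558  -0.1764  0.1193] 381
clip 205 [248. 148.] [ 0.5884 -0.1795  0.0473] 92
core z 0.0501 ((551.2322387695312, -174.79627990722656), (38.803504943847656, 38.677978515625), 80.030029296875)
pedestal ((548.6124267578125, -174.10238647460938), (56.19092559814453, 60.49250411987305), 80.61030578613281)
low 889 [250.23509561 127.20134983] [ 0.5987 -0.1821  0.0177]
low 348 [249.8591954 200.1091954] [ 0.5441 -0.1735  0.0148]
low 94 [294.94680851 128.26595745] [ 0.5927 -0.2144  0.0122]
```

View pics/w6.png

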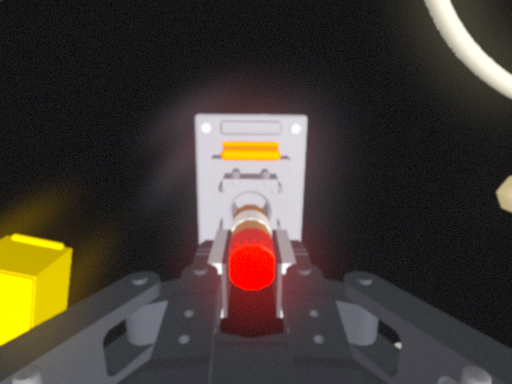

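View pics/s6.png

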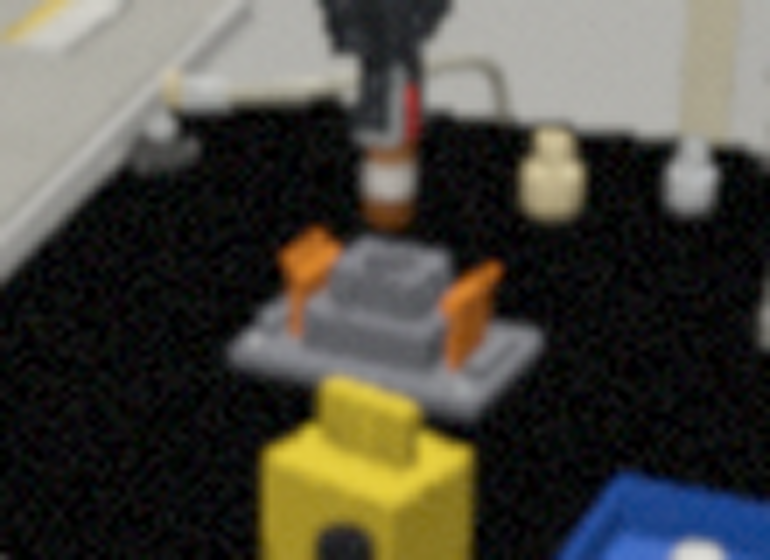

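```bash
python3 -m creep '0 3.0 -0.1 0.2 0.011 -0.004 0; 0 0 0 0 0 0 0;0 0 0 0 0 0 0'; python3 -c "
from h import *
for i in range(1): goto([.5464,-.1727,.057],80.8)"
```

```text
time_s: 9.62
eef_pos: [0.5488, -0.1739, 0.085]
eef_rot: [-0.055, 0.706, -0.058, -0.703]
wrist_force: [0.0, 0.1, -0.4]
opening: 0.215
turn [-3.142  0.006 -0.008] q6 approx +- 1.22
turn [ 0.    -0.005 -0.004] q6 approx +- 1.22
shift cm (current tool axes) [ 2.79 -0.09  0.27] world [-0.0024  0.0012 -0.028 ] tool axes y,z [-0.16  -0.987  0.004] [-0.987  0.16  -0.005]
```

```bash
python3 -m creep '0 0.8 -0.05 0.1 0 -0.004 -0.003; 0 0 0 0 0 0 0'; python3 -c "
from h import *
o=ctrl.get_obs();print(o['wrist_force'])
goto([.5464,-.1727,.057],80.8)
o=ctrl.get_obs();p,d=ctrl.camera('wrist');cv2.imwrite('pics/w7.png',p)
from capo import cap
cap(p,d)
p,d=ctrl.camera('side');cv2.imwrite('pics/s7.png',cv2.resize(p[140:220,210:320],None,fx=7,fy=7,interpolation=cv2.INTER_CUBIC))
"
```

```text
time_s: 9.88
eef_pos: [0.5489, -0.1738, 0.0782]
eef_rot: [-0.056, 0.706, -0.057, -0.704]
wrist_force: [-0.1, -0.7, -0.2]
opening: 0.217
[-0.06373959 -0.6564734  -0.207015  ]
turn [-3.141e+00  2.000e-03 -5.000e-03] q6 approx +- 1.219
turn [ 0.    -0.003 -0.001] q6 approx +- 1.219
shift cm (current tool axes) [ 2.12 -0.07  0.27] world [-0.0025  0.0011 -0.0212] tool axes y,z [-0.16  -0.987  0.001] [-0.987  0.16  -0.003]
cap tool-x range [-0.0257 -0.0199 -0.0192 -0.0155]
top pts 1751 centre y,z mm [-19.43   1.16  -0.96]
(0.5128821134567261, -1.094957709312439) 11.466509819030762
```

View pics/s7.png

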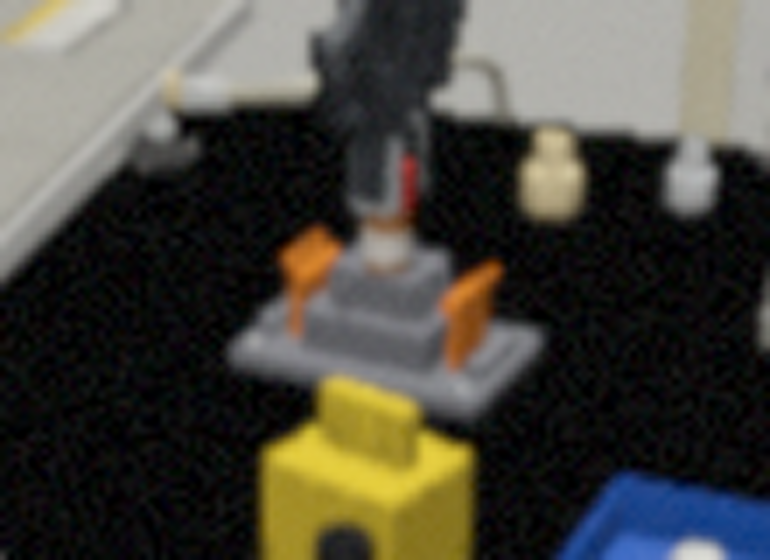

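View pics/w7.png

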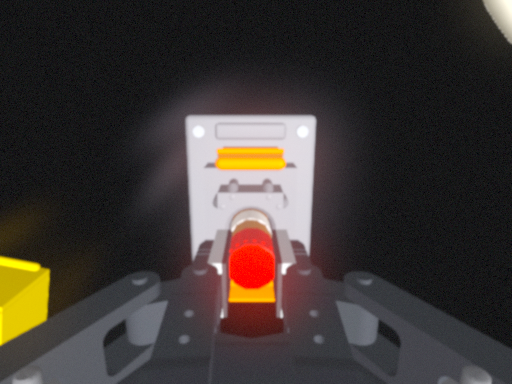

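The vial has entered the well, with almost no force on the wrist. I'll go on down gently.

```bash
python3 -m creep '0 0.8 -0.03 0.1 0 -0.003 0; 0 0.7 0 0 0 0 0; 0 0.4 0 0 0 0 0; 0 0 0 0 0 0 0'; python3 -m creep '0 0.2 0 0 0 0 0;0 0.2 0 0 0 0 0'
```

```text
time_s: 10.48
eef_pos: [0.5483, -0.1735, 0.0582]
eef_rot: [-0.056, 0.705, -0.057, -0.705]
wrist_force: [-0.0, 0.1, -0.3]
opening: 0.217
time_s: 10.72
eef_pos: [0.5495, -0.1739, 0.0566]
eef_rot: [-0.056, 0.706, -0.057, -0.704]
wrist_force: [-7.8, 4.3, 22.1]
opening: 0.218
```

```bash
python3 -m creep '0 0 0 0 0 0 0; 0.5 0 0 0 0 0 0; 1 0 0 0 0 0 0; 1 0 0 0 0 0 0;1 0 0 0 0 0 0; 1 0 0 0 0 0 0';  python3 -m creep '1 -3 0 0 0 0 0; 1 -4 0 0 0 0 0;1 -4 0 0 0 0 0;1 -3 0 0 0 0 0;1 0 0 0 0 0 0'; python3 - <<'E'
from capo import *
from car import carrier
o=ctrl.get_obs();p,d=ctrl.camera("wrist");cv2.imwrite("pics/w8.png",p);np.save("pics/w8.npy",d);np.save("pics/w8o.npy",o,allow_pickle=True)
carrier(p,d,o,(170,40,340,300))
P=cloud(d,"wrist",o);H,S,V=[x.astype(int) for x in cv2.split(cv2.cvtColor(p,cv2.COLOR_BGR2HSV))]
m=((H<8)|(H>172))&(S>150)&(V>80);l=blob(m)[0][2]
print("cap z",np.percentile(P[l][:,2],[50,80,95]).round(4)); t=l&(np.abs(P[...,2]-np.percentile(P[l][:,2],80))<.003);print(P[t].mean(0),t.sum())
p,d=ctrl.camera("side");cv2.imwrite("pics/s8.png",cv2.resize(p[140:220,210:320],None,fx=7,fy=7,interpolation=cv2.INTER_CUBIC))
print(ctrl.get_obs()["time_s"])
E
```

```text
time_s: 11.48
eef_pos: [0.5499, -0.1741, 0.0571]
eef_rot: [-0.056, 0.706, -0.058, -0.704]
wrist_force: [-1.2, 0.9, 0.5]
opening: 1.0
time_s: 12.1
eef_pos: [0.5489, -0.1735, 0.2002]
eef_rot: [-0.056, 0.705, -0.057, -0.704]
wrist_force: [0.1, -0.8, -0.5]
opening: 1.001
flange z 0.0101
flange rect ((547.483642578125, -174.05319213867188), (83.28684997558594, 121.92070007324219), 80.7568130493164) cloud ((547.087890625, -174.03164672851562), (84.15799713134766, 122.65425109863281), 80.78153991699219)
clip 575 [250.5 220.4] [ 0.5053 -0.1668  0.0515] 201
clip 535 [249.8 184.3] [ 0.5503 -0.1737  0.0764] 535
core z 0.0502 ((546.9219360351562, -173.97567749023438), (37.80622863769531, 47.56500244140625), 81.65241241455078)
pedestal ((547.0924072265625, -173.94723510742188), (56.127140045166016, 63.535953521728516), 80.65998840332031)
low 465 [251.12043011 121.51827957] [ 0.5987 -0.1828  0.0176]
low 139 [250.88489209 209.52517986] [ 0.5096 -0.1681  0.018 ]
low 59 [283.25423729 122.3559322 ] [ 0.5926 -0.2143  0.0121]
cap z [0.076  0.0766 0.0772]
[ 0.54917798 -0.17363353  0.07607779] 481
12.2
```

View pics/w8.png

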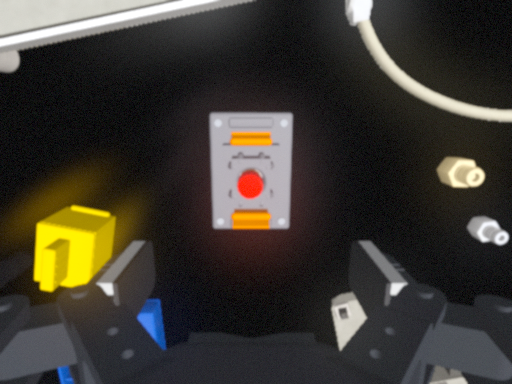

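View pics/s8.png

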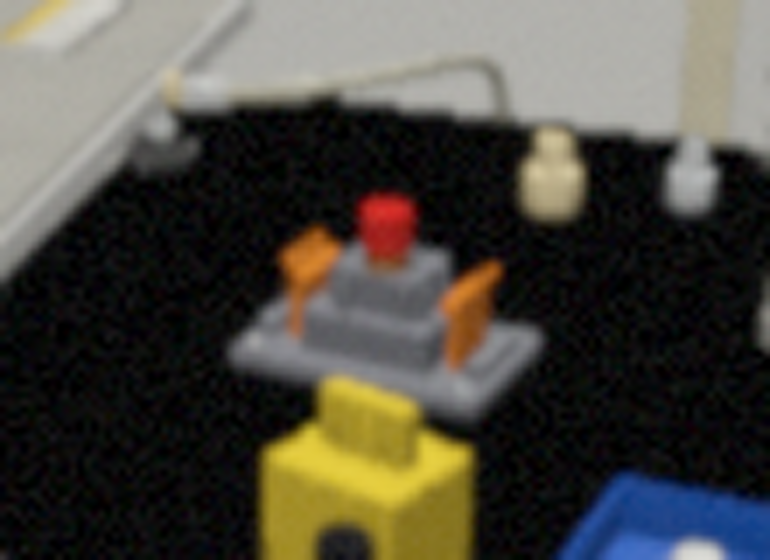

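The vial stands home: its cap top is at z=0.0761 against 0.076 expected, at (250,184), and it is let go. Now the cover.

```bash
python3 -c "
from h import *
goto([.50,.02,.2],65)"
```

```text
turn [-2.866  0.     0.005] q6 approx +- 1.22
turn [ 0.276  0.004 -0.   ] q6 approx +- 1.22
shift cm (current tool axes) [ -0.27 -18.26   7.73] world [-0.0472  0.1926  0.003 ] tool axes y,z [-0.16  -0.987 -0.   ] [-0.987  0.16   0.004]
```

```bash
python3 -m creep '1 -0.1 -4.6 1.9 0 0.004 0; 1 0 -4.6 1.9 0 0 0;1 0 -4.6 1.9 0 0 0;1 0 -4.2 1.8 0 0 0;1 0 0 0 0.14 0 0; 1 0 0 0 0.14 0 0; 1 0 0 0 0 0 0'; cat > cov.py <<'E'
from h import *
def cover(p,d,o):
    P=cloud(d,"wrist",o);H,S,V=[x.astype(int) for x in cv2.split(cv2.cvtColor(p,cv2.COLOR_BGR2HSV))]
    Y=(H>18)&(H<38)&(S>100)&(V>60)
    for n,lo,hi,z in (("roof",.049,.057,.053),("rib",.076,.083,.079)):
        b=blob(Y&(P[...,2]>lo)&(P[...,2]<hi),10)
        if not b: print(n,"none");continue
        l=np.logical_or.reduce([x[2] for x in b]); 
        print(n,l.sum(),"z",np.median(P[l][:,2]).round(4),"cloud",[np.round(x,2) for x in cv2.minAreaRect((P[l][:,:2]*1000).astype(np.float32))],"plane",[np.round(x,2) for x in cv2.minAreaRect((plane(np.argwhere(l)[:,::-1],z,"wrist",o)[:,:2]*1000).astype(np.float32))],"mean",P[l].mean(0).round(4))
E
python3 - <<'E'
from cov import *
o=ctrl.get_obs();p,d=ctrl.camera("wrist");cv2.imwrite("pics/w9.png",p)
print([(r["rect"],r["confidence"]) for r in ctrl.find_in("cover","wrist")])
cover(p,d,o);goto([.50,.02,.2],65)
E
```

```text
time_s: 13.08
eef_pos: [0.4926, 0.0247, 0.1845]
eef_rot: [0.158, -0.682, 0.157, 0.697]
wrist_force: [0.3, 0.3, 1.2]
opening: 1.0
[([219.5, 122.5, 283.9, 207.7], 0.98)]
roof 3591 z 0.0532 cloud [array([487.19, -62.97]), array([230.39,  70.24]), np.float64(79.59)] plane [array([487.6 , -62.07]), array([227.83,  70.18]), np.float64(79.61)] mean [0.5044 0.0169 0.0532]
rib 796 z 0.079 cloud [array([502.09,  18.63]), array([12.84, 42.02]), np.float64(67.36)] plane [array([502.53,  18.42]), array([12.69, 41.76]), np.float64(67.39)] mean [0.503  0.0185 0.079 ]
turn [ 3.131 -0.005 -0.033] q6 approx +- 1.824
turn [-0.011  0.021 -0.003] q6 approx +- 1.824
shift cm (current tool axes) [-1.54  0.09 -0.8 ] world [ 0.0071 -0.0044  0.0152] tool axes y,z [-0.432 -0.902  0.003] [-0.902  0.432  0.021]
```

View pics/w9.png

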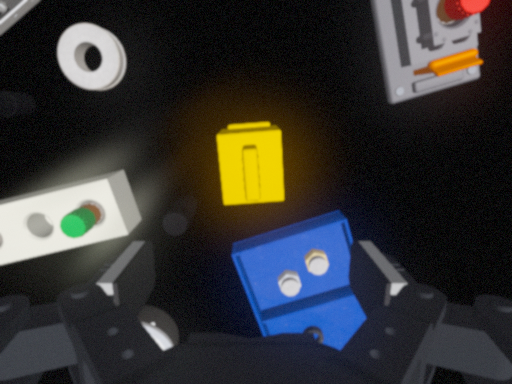

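The rib centre is at (0.5025, 0.0186, 0.079), seen at (251,172). It measures 42 x 12.8 mm, which matches the description, and its yaw is -22.6°.

```bash
python3 -c "
from h import *
goto([.503,.0192,.058],67.4)"
```

```text
turn [ 3.089 -0.004 -0.033] q6 approx +- 1.824
turn [-0.052  0.021 -0.003] q6 approx +- 1.824
shift cm (current tool axes) [ 1.266e+01 -1.000e-02 -1.410e+00] world [ 0.0101 -0.0052 -0.1268] tool axes y,z [-0.432 -0.902  0.003] [-0.902  0.432  0.021]
```

```bash
python3 -m creep '1 2.5 0 -1.4 -0.052 0.021 -0.003; 1 4 0 0 0 0 0; 1 2.5 0 0 0 0 0; 1 0 0 0 0 0 0';python3 -c "
from h import *
goto([.503,.0192,.058],67.4)"
```

```text
time_s: 13.68
eef_pos: [0.5056, 0.017, 0.0915]
eef_rot: [-0.136, 0.694, -0.135, -0.694]
wrist_force: [-0.4, 0.1, 1.0]
opening: 0.997
turn [-3.133e+00 -0.000e+00 -1.000e-03] q6 approx +- 1.755
turn [ 0.009 -0.     0.   ] q6 approx +- 1.755
shift cm (current tool axes) [ 3.35 -0.1   0.33] world [-0.0026  0.0022 -0.0335] tool axes y,z [-0.376 -0.927 -0.   ] [-0.927  0.376 -0.   ]
```

```bash
python3 -m creep '1 2 -0.1 0.3 0.009 0 0; 1 1.3 0 0.1 0 0 0; 1 0 0 0 0 0 0';python3 -c "
from h import *
goto([.503,.0192,.058],67.4)
p,d=ctrl.camera('wrist');cv2.imwrite('pics/w10.png',p)"
```

```text
time_s: 14.05
eef_pos: [0.5044, 0.0186, 0.0601]
eef_rot: [-0.138, 0.695, -0.138, -0.692]
wrist_force: [-1.0, -0.5, 0.6]
opening: 1.005
turn [-3.14e+00 -1.00e-03 -6.00e-03] q6 approx +- 1.764
turn [ 0.002 -0.004  0.001] q6 approx +- 1.764
shift cm (current tool axes) [ 0.21 -0.    0.16] world [-0.0014  0.0006 -0.0021] tool axes y,z [-0.382 -0.924 -0.001] [-0.924  0.382 -0.004]
```

View pics/w10.png

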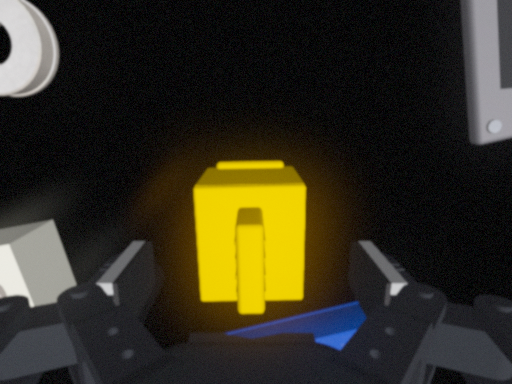

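```bash
python3 -m creep '1 0.15 0 0.16 0 -0.004 0; 0 0 0 0 0 0 0; 0 0 0 0 0 0 0; 0 0 0 0 0 0 0; 0 0 0 0 0 0 0; 0 0 0 0 0 0 0; 0 0 0 0 0 0 0;0 0 0 0 0 0 0';python3 -c "
from h import *
goto([.503,.0192,.058],67.4)
p,d=ctrl.camera('wrist');cv2.imwrite('pics/w11.png',p)"
```

```text
time_s: 15.1
eef_pos: [0.5056, 0.0187, 0.0618]
eef_rot: [-0.138, 0.696, -0.137, -0.691]
wrist_force: [1.0, -0.3, -0.0]
opening: 0.123
turn [-3.139e+00 -3.000e-03 -9.000e-03] q6 approx +- 1.763
turn [ 0.003 -0.006  0.002] q6 approx +- 1.763
shift cm (current tool axes) [0.38 0.05 0.27] world [-0.0026  0.0005 -0.0038] tool axes y,z [-0.382 -0.924 -0.002] [-0.924  0.382 -0.006]
```

View pics/w11.png

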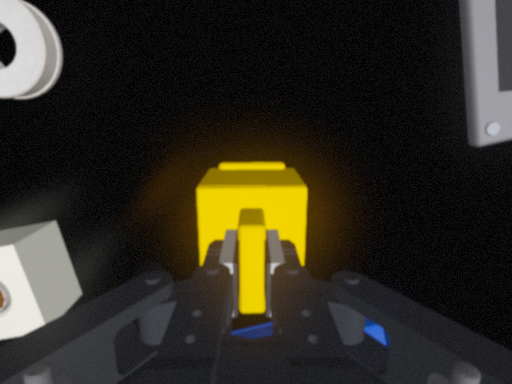

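```bash
python3 -m creep '0 -1 0 0 0 0 0; 0 -3 0 0 0 -0.006 0.002; 0 -4 0 0 0 0 0; 0 -4 0 0 0 0 0; 0 0 0 0 0 0 0';python3 - <<'E'
from h import *
o=ctrl.get_obs();p,d=ctrl.camera('wrist');cv2.imwrite('pics/w12.png',p);np.save("pics/w12.npy",d)
K=ctrl.calibration("wrist")["mtx"];T=ctrl.calibration("wrist")["tool_from_camera"]
H,S,V=[x.astype(int) for x in cv2.split(cv2.cvtColor(p,cv2.COLOR_BGR2HSV))]
Y=(H>18)&(H<38)&(S>100)&(V>60);Y[:, :180]=0;Y[:,330:]=0
v,u=np.mgrid[:384,:512]; r=np.stack([u,v,np.ones_like(u)],-1)@np.linalg.inv(K).T
P=(r*d[...,None])@T[:3,:3].T+T[:3,3]
hx,e=np.histogram(P[Y][:,0],bins=np.arange(-.03,.08,.002));print([(round(a,3),b) for a,b in zip(e,hx) if b>20])
for n,lo,hi in (("rib",-.022,-.013),("roof",.002,.014)):
    l=Y&(P[...,0]>lo)&(P[...,0]<hi)
    if l.sum()<10: continue
    print(n,l.sum(),np.median(P[l][:,0]),[np.round(x,2) for x in cv2.minAreaRect((P[l][:,1:]*1000).astype(np.float32))],P[l].min(0).round(4),P[l].max(0).round(4))
goto([.548,-.1735,.2],80.8)
E
```

```text
time_s: 15.78
eef_pos: [0.5041, 0.019, 0.186]
eef_rot: [0.138, -0.692, 0.138, 0.695]
wrist_force: [1.7, -0.3, -1.3]
opening: 0.12
[(np.float64(-0.03), np.int64(53)), (np.float64(-0.028), np.int64(46)), (np.float64(-0.022), np.int64(50)), (np.float64(-0.02), np.int64(354)), (np.float64(-0.018), np.int64(1894)), (np.float64(-0.016), np.int64(108)), (np.float64(-0.014), np.int64(65)), (np.float64(-0.012), np.int64(67)), (np.float64(-0.01), np.int64(79)), (np.float64(-0.008), np.int64(85)), (np.float64(-0.006), np.int64(67)), (np.float64(-0.004), np.int64(38)), (np.float64(-0.002), np.int64(41)), (np.float64(0.0), np.int64(29)), (np.float64(0.002), np.int64(35)), (np.float64(0.004), np.int64(28)), (np.float64(0.006), np.int64(700)), (np.float64(0.008), np.int64(4200)), (np.float64(0.01), np.int64(152)), (np.float64(0.012), np.int64(131)), (np.float64(0.014), np.int64(109)), (np.float64(0.016), np.int64(91)), (np.float64(0.018), np.int64(86)), (np.float64(0.02), np.int64(101)), (np.float64(0.022), np.int64(81)), (np.float64(0.024), np.int64(81)), (np.float64(0.026), np.int64(73)), (np.flo
[... 389 characters left out ...]
.05), np.int64(54)), (np.float64(0.052), np.int64(42)), (np.float64(0.054), np.int64(234)), (np.float64(0.056), np.int64(276)), (np.float64(0.058), np.int64(37))]
rib 2444 -0.0173523102177634 [array([4.82, 0.94]), array([41.76, 34.43]), np.float64(65.29)] [-0.0219 -0.0178 -0.0188] [-0.0131  0.02    0.0237]
roof 5246 0.008669732844518427 [array([ 1.12, -7.35]), array([41.84, 54.15]), np.float64(89.61)] [ 0.0021 -0.0261 -0.0284] [0.014  0.0282 0.0134]
turn [ 2.91e+00 -1.00e-03 -1.10e-02] q6 approx +- 1.764
turn [-0.231  0.007 -0.   ] q6 approx +- 1.764
shift cm (current tool axes) [ -1.67  16.09 -11.54] world [ 0.0453 -0.1928  0.0161] tool axes y,z [-0.382 -0.924  0.001] [-0.924  0.382  0.007]
```

View pics/w12.png

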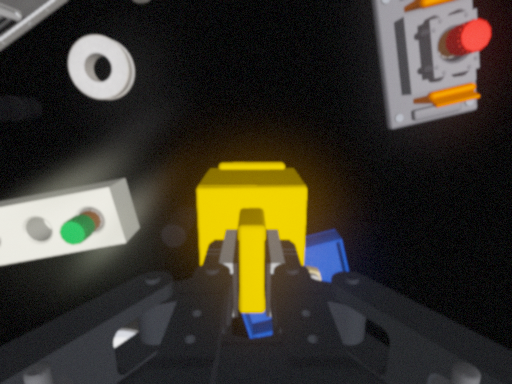

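```bash
python3 -m creep '0 -0.6 4 -2.8 0 0.007 0; 0 -0.4 4 -2.8 0 0 0; 0 -0.4 4 -2.8 0 0 0; 0 -0.4 3.6 -2.8 0 0 0; 0 0 0.4 -0.4 -0.115 0 0; 0 0 0 0 -0.115 0 0; 0 0 0 0 0 0 0';python3 - <<'E'
from h import *
goto([.5497,-.1733,.16],80.8)
E
```

```text
time_s: 16.7
eef_pos: [0.5429, -0.1756, 0.1889]
eef_rot: [0.058, -0.698, 0.052, 0.712]
wrist_force: [-0.2, -0.1, -1.3]
opening: 0.125
turn [-3.136 -0.009  0.032] q6 approx +- 1.207
turn [0.005 0.021 0.006] q6 approx +- 1.207
shift cm (current tool axes) [ 2.88 -0.31 -0.69] world [ 0.0068  0.0023 -0.0289] tool axes y,z [-0.155 -0.988 -0.006] [-0.988  0.155  0.021]
```

```bash
python3 -m creep '0 1.2 -0.3 -0.7 0.005 0.021 0.006; 0 1 0 0 0 0 0; 0 0 0 0 0 0 0';python3 - <<'E'
from car import *
goto([.5497,-.1733,.16],80.8)
o=ctrl.get_obs();p,d=ctrl.camera('wrist');cv2.imwrite('pics/w13.png',p);np.save("pics/w13.npy",d);np.save("pics/w13o.npy",o,allow_pickle=True)
P=cloud(d,"wrist",o); l=(P[...,2]>.006)&(P[...,2]<.014)&(p.max(-1)>60); l[:, :150]=0;l[:,350:]=0;l=blob(l)[0][2]
r=cv2.minAreaRect((P[l][:,:2]*1000).astype(np.float32));print(r)
q,d2=ctrl.camera('side');cv2.imwrite('pics/s13.png',cv2.resize(q[130:210,210:320],None,fx=7,fy=7,interpolation=cv2.INTER_CUBIC))
E
```

```text
time_s: 17.08
eef_pos: [0.5482, -0.1722, 0.1631]
eef_rot: [0.059, -0.703, 0.058, 0.706]
wrist_force: [-0.0, 0.3, -1.3]
opening: 0.122
turn [ 3.136e+00  2.000e-03 -8.000e-03] q6 approx +- 1.226
turn [-0.005  0.005  0.002] q6 approx +- 1.226
shift cm (current tool axes) [ 0.31  0.09 -0.17] world [ 0.0015 -0.0011 -0.0031] tool axes y,z [-0.165 -0.986 -0.002] [-0.986  0.165  0.005]
((580.2857055664062, -179.39488220214844), (84.1520004272461, 56.09745407104492), 80.49179077148438)
```

View pics/w13.png

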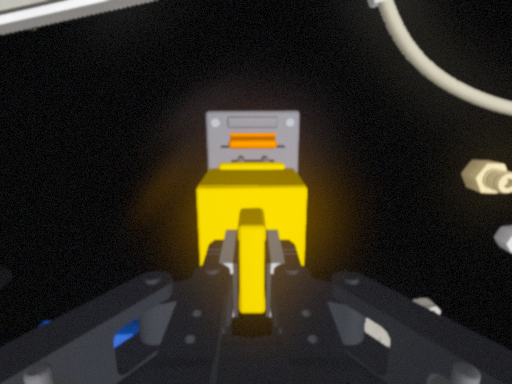

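View pics/s13.png

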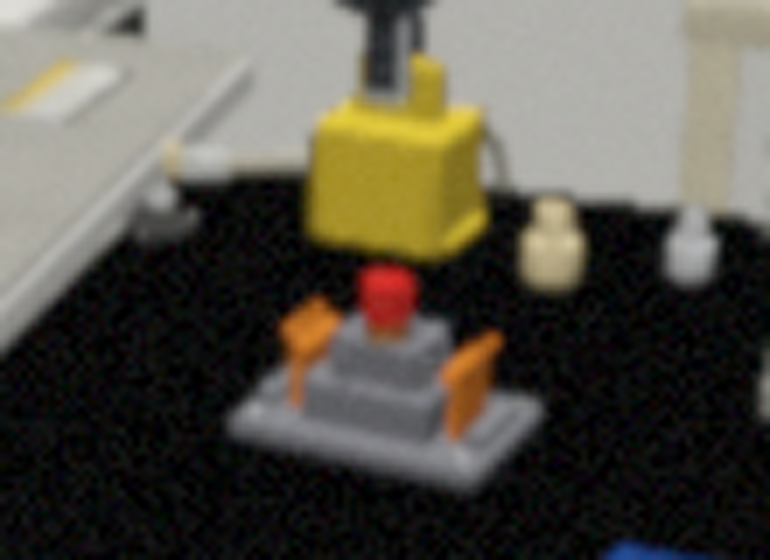

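```bash
python3 -m creep '0 1.5 0.15 -0.15 -0.005 0.005 0.002; 0 1.5 0 0 0 0 0; 0 0.8 0 0 0 0 0; 0 0 0 0 0 0 0';python3 - <<'E'
from h import *
goto([.5502,-.1738,.115],80.8)
q,d2=ctrl.camera('side');cv2.imwrite('pics/s14.png',cv2.resize(q[130:210,210:320],None,fx=7,fy=7,interpolation=cv2.INTER_CUBIC))
E
```

```text
time_s: 17.68
eef_pos: [0.5502, -0.1746, 0.1238]
eef_rot: [-0.056, 0.706, -0.057, -0.704]
wrist_force: [-0.9, 0.3, -0.6]
opening: 0.12
turn [ 3.141e+00 -2.000e-03  4.000e-03] q6 approx +- 1.219
turn [-0.    -0.003 -0.001] q6 approx +- 1.219
shift cm (current tool axes) [ 0.88 -0.08  0.02] world [ 0.      0.0008 -0.0088] tool axes y,z [-0.16  -0.987  0.001] [-0.987  0.16  -0.003]
```

View pics/s14.png

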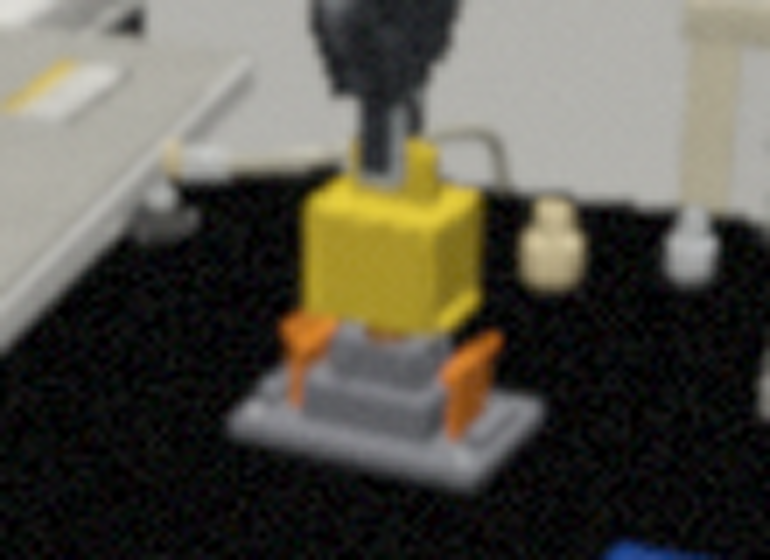

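```bash
python3 -m creep '0 0.6 -0.08 0 0 -0.003 0; 0 0.4 0 0 0 0 0; 0 0 0 0 0 0 0';python3 - <<'E'
from h import *
goto([.5502,-.1738,.105],80.8); print(ctrl.get_obs()["torque"])
E
```

```text
time_s: 18.1
eef_pos: [0.5512, -0.1742, 0.1144]
eef_rot: [-0.056, 0.705, -0.058, -0.704]
wrist_force: [-0.9, 0.4, -1.0]
opening: 0.121
turn [ 3.141e+00 -3.000e-03  2.000e-03] q6 approx +- 1.222
turn [-0.    -0.001 -0.002] q6 approx +- 1.222
shift cm (current tool axes) [ 0.94 -0.03  0.11] world [-0.001   0.0004 -0.0094] tool axes y,z [-0.16  -0.987  0.002] [-0.987  0.16  -0.001]
[-0.00300066  0.01621785  0.00407255]
```

```bash
python3 -m creep '0 0.4 -0.03 0.1 0 0 0; 0 0.3 0 0 0 0 0; 0 0 0 0 0 0 0';python3 - <<'E'
from h import *
goto([.5502,-.1738,.105],80.8); print(ctrl.get_obs()["torque"])
E
```

```text
time_s: 18.48
eef_pos: [0.5504, -0.1738, 0.1073]
eef_rot: [-0.056, 0.705, -0.058, -0.704]
wrist_force: [-0.4, 0.0, -1.1]
opening: 0.124
turn [ 3.141e+00 -4.000e-03  3.000e-03] q6 approx +- 1.222
turn [-0.    -0.002 -0.002] q6 approx +- 1.222
shift cm (current tool axes) [0.23 0.   0.02] world [-0.0002 -0.     -0.0023] tool axes y,z [-0.16  -0.987  0.002] [-0.987  0.16  -0.002]
[-0.02289193 -0.01861854  0.049795  ]
```

The cover is over the core with no force. Next is the press.

```bash
python3 -m creep '0 0.3 0 0 0 -0.002 -0.002; 0 0 0 0 0 0 0'; python3 -m creep '0 0.3 0 0 0 0 0'; python3 -m creep '0 0.3 0 0 0 0 0'
```

```text
time_s: 18.73
eef_pos: [0.5504, -0.1739, 0.1042]
eef_rot: [0.057, -0.705, 0.057, 0.705]
wrist_force: [-0.5, 0.5, -1.3]
opening: 0.126
time_s: 18.85
eef_pos: [0.5508, -0.1743, 0.1024]
eef_rot: [-0.056, 0.705, -0.057, -0.705]
wrist_force: [-4.0, 0.9, 12.6]
opening: 0.124
time_s: 18.98
eef_pos: [0.5512, -0.1746, 0.1011]
eef_rot: [-0.056, 0.705, -0.057, -0.704]
wrist_force: [-5.5, 1.9, 12.4]
opening: 0.124
```

```bash
python3 -m creep '0 0.3 -0.02 0.08 0 0 0'; python3 -m creep '0 0.3 0 0.05 0 0 0';python3 -m creep '0 0.3 0 0.05 0 0 0'; python3 -c "
from h import *
goto([.5502,-.1738,.092],80.8); print(ctrl.get_obs()['torque'])
p,d=ctrl.camera('wrist');cv2.imwrite('pics/w15.png',p)
q,d2=ctrl.camera('side');cv2.imwrite('pics/s15.png',cv2.resize(q[130:210,210:320],None,fx=7,fy=7,interpolation=cv2.INTER_CUBIC))
"
```

```text
time_s: 19.1
eef_pos: [0.551, -0.1746, 0.0999]
eef_rot: [-0.056, 0.706, -0.058, -0.704]
wrist_force: [-2.9, 1.4, 9.8]
opening: 0.121
time_s: 19.23
eef_pos: [0.5508, -0.1746, 0.0982]
eef_rot: [-0.056, 0.706, -0.058, -0.704]
wrist_force: [-3.0, 2.1, 5.2]
opening: 0.125
time_s: 19.35
eef_pos: [0.5502, -0.1744, 0.0954]
eef_rot: [-0.056, 0.706, -0.058, -0.704]
wrist_force: [-0.7, 0.2, -4.6]
opening: 0.125
turn [ 3.142e+00 -3.000e-03  5.000e-03] q6 approx +- 1.22
turn [-0.    -0.003 -0.002] q6 approx +- 1.22
shift cm (current tool axes) [ 0.34 -0.06  0.01] world [-0.      0.0006 -0.0034] tool axes y,z [-0.16  -0.987  0.002] [-0.987  0.16  -0.003]
[ 0.11133748  0.1411013  -0.07283497]
```

View pics/s15.png

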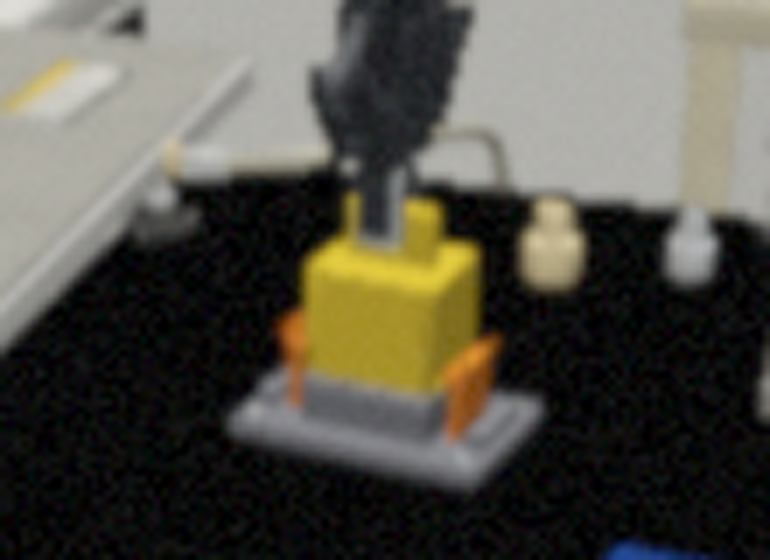

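```bash
python3 -m creep '0 0.2 -0.03 0 0 0 0'; python3 -m creep '0 0.2 -0.02 0 0 0 0'; python3 -m creep '0 0.15 0 0 0 0 0'; python3 -m creep '0 0.15 0 0 0 0 0'
```

```text
time_s: 19.58
eef_pos: [0.5501, -0.1741, 0.0921]
eef_rot: [-0.056, 0.706, -0.058, -0.704]
wrist_force: [-0.0, 0.0, -1.5]
opening: 0.122
time_s: 19.7
eef_pos: [0.5504, -0.1742, 0.0918]
eef_rot: [-0.056, 0.706, -0.058, -0.704]
wrist_force: [-9.4, 3.4, 24.5]
opening: 0.126
time_s: 19.82
eef_pos: [0.5504, -0.1742, 0.0919]
eef_rot: [-0.056, 0.706, -0.058, -0.704]
wrist_force: [-7.5, 2.8, 13.1]
opening: 0.123
time_s: 19.95
eef_pos: [0.5504, -0.1742, 0.0919]
eef_rot: [-0.055, 0.705, -0.057, -0.704]
wrist_force: [-5.6, 3.2, 11.5]
opening: 0.123
```

```bash
python3 -m creep '0 0.2 0 0.03 0 0 0'; python3 -c "
from h import *
p,d=ctrl.camera('wrist');cv2.imwrite('pics/w16.png',p)
print(ctrl.get_obs()['wrist_force'])
q,d2=ctrl.camera('side');cv2.imwrite('pics/s16.png',cv2.resize(q[130:210,210:320],None,fx=7,fy=7,interpolation=cv2.INTER_CUBIC))
print(ctrl.get_obs()['wrist_force'])
ctrl.camera('top');ctrl.camera('top');ctrl.camera('top')
o=ctrl.get_obs();print(o['wrist_force'],o['eef_pos'],o['time_s'])
P=cloud(d2,'side');H,S,V=[x.astype(int) for x in cv2.split(cv2.cvtColor(q,cv2.COLOR_BGR2HSV))]
Y=(H>18)&(H<38)&(S>100)&(V>60)&(np.abs(P[...,0]-.547)<.06)&(np.abs(P[...,1]+.174)<.06)
print('side z rib top',np.percentile(P[Y][:,2],[50,90,97,99]).round(4))
"
```

```text
time_s: 20.08
eef_pos: [0.5504, -0.1742, 0.0919]
eef_rot: [-0.055, 0.705, -0.057, -0.704]
wrist_force: [-6.8, 3.7, 16.4]
opening: 0.121
[-7.77559469  3.52741138 14.60547105]
[-7.12367307  2.72458393 13.72581752]
[-6.15006125  4.0324273  15.22514253] [ 0.55036165 -0.17420372  0.09185112] 20.325
side z rib top [0.0676 0.088  0.1051 0.1092]
```

View pics/s16.png

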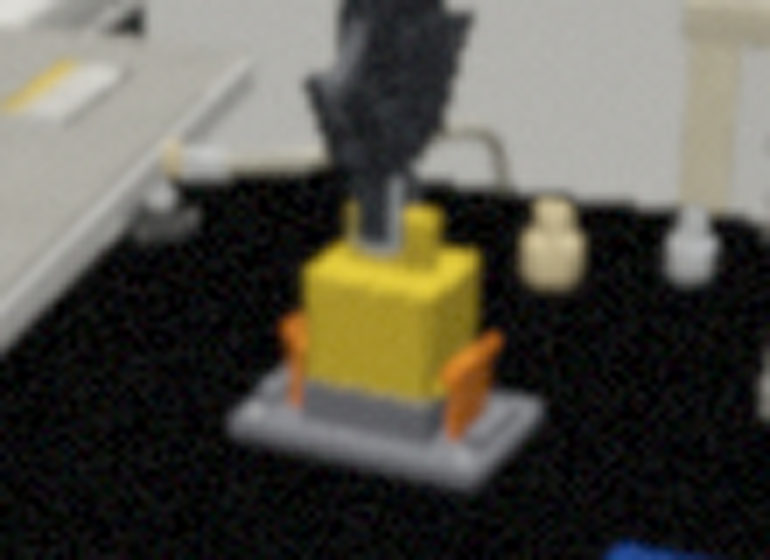

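View pics/w16.png

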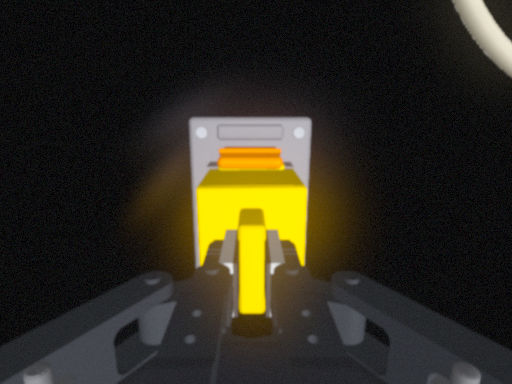

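```bash
python3 -c "
from h import *
p,d=ctrl.camera('top');cv2.imwrite('pics/top9.png',cv2.resize(p[100:292,120:376],(768,576),interpolation=cv2.INTER_CUBIC))
print(ctrl.get_obs()['wrist_force'])"
```

```text
[-6.66151684  3.41789215 14.0010668 ]
```

View pics/top9.png

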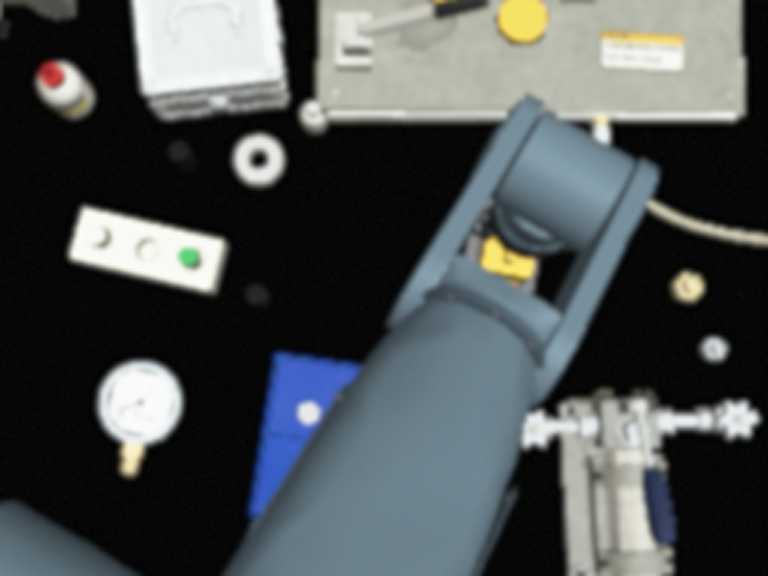

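Everything around the work is where it was: white vial at (100,237), green vial at (190,257), and the middle hole empty. The press is holding at about 14 N, so I'm handing in.

```bash
python3 -c "
from bench import ctrl
print(ctrl.hand_in()); print(ctrl.get_obs()['wrist_force'])"
```

```text
the job is handed in; nothing more can be done
None
the job is handed in; nothing more can be done
```

I moved the red-capped vial from the rack into the carrier's well, let it go, and pressed the yellow cover on until it snapped home. I handed in at about 20.4 s with the arm still gripping the cover and pressing down.

**Vial:** after release its cap top measured z = 0.076 m, the expected fully-home height. It leaned towards the +x side of the well. The camera put it about 2 mm off centre, slightly more than the 1.5 mm of play allows, so the measurement is a little off.

**Cover:** resistance rose to about 12.6 N with the rim near 12 mm above the shoulder, then dropped away suddenly. The hard stop came with the rim at 30 mm and the top of the grip rib at about 109 mm, both as expected for fully home. The press held at about 14–15 N downward, with a sideways force of about 7 N remaining.

**Clips:** I judged both clips snapped from the force drop, the stop height and the side view, where they look upright. I did not read the clip joints directly.

**Surroundings:** the last top view shows the white and green vials still in the rack. The things around the work that were in view were unmoved; the arm hid part of the blue tray.

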